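# Clamp the printing screen with its cam lever

### The job

The small printing screen lies ready under the clamp with the orange grip. Lock it: flip that clamp's lever over its high point to the other side until it snaps fully closed. Leave the spare clamp with the blue grip open, and do not shove the screen out of place.

Things in the scene. Friction and masses are not known exactly. Their poses are not given: they have to be found in the camera images.
- orange_pivot (a point): Pivot of the orange lever on its fixed clamp, 85 mm above the table. Axes: z up, x from the clamp's post over the screen (within 0.3 rad of world x); the lever swings in this point's y-z plane, open to -y, closed to +y. Steel cheeks reach 12 mm above the pivot and 14 mm along x either side; all else of the clamp is lower. Push the grip to +y, e.g. with shut fingertips 50 mm above the pivot.
- orange_lever (a joint): Angle, rad, of the orange lever: straight, 100 mm pivot to tip, its outer 61 mm a round orange grip 18 mm thick. 0 open (leans 30 deg from upright to the pivot's -y, tip 87 mm above it), 0.52 upright, 0.87 high point, 1.75 closed (70 deg to +y, tip 34 mm above pivot). The spring returns it to 0 before the high point, snaps it to 1.75 after; pushing takes about 10 N.
- blue_lever (a joint): The same angle for the spare clamp, identical but for its blue grip, with no screen under it. It stands at least 320 mm from the orange clamp, on the other side of the robot's centre line, and starts open at 0.
- screen_center (a point): Centre of the loose printing screen, half-way up: a flat aluminium frame with purple mesh, 280 mm (its x) by 220 mm (its y), 25 mm high, about 0.9 kg, lying on the table. Its near edge lies under the orange clamp's pad, straight below the pivot.
Things that resemble listed ones, but are neither listed nor needed, are in the scene too. Leave any green or yellow look-alike of the part that bears blue_lever alone.

How it is judged:
By the outcome, as a careful person would: the job done as asked, in the order asked, and still so for the second after the job is handed in, with the robot touching nothing.
It also fails if it takes over 29 s, if anything falls off the work surface, if the arm or the gripper's body presses on something with over 40 N, if the wrist force passes 120 N, or if a joint passes its speed limit or range.

### The arm

A 6-joint arm with a two-finger parallel gripper is mounted at the origin on the work surface. World frame = base frame: x ahead of the robot, y to its left, z up, the work surface at z = 0. Lengths are in mm, angles in rad, forces in N, time in s.
With the tool pointing down it reaches from about 300 to 750 mm from the base axis. Payload 8.5 kg.
Tool frame: the origin (TCP) lies between the finger pads; the fingertips stand 19 mm ahead of it and the grasp point (between the pads) is the TCP; z points along the fingers, y is the line along which they close (so a half turn about z gives the same grasp; the last joint's range is limited). The gripper opens to 85 mm and grips with 20 to 120 N. Pads are 22 mm wide; open, the fingers measure 114 mm over their backs; the gripper's body (76 mm by 85 mm) begins 54 mm behind the grasp point. The pads swing forward as they close: fully open they stand 13 mm farther back than shut.
Start: joints at [-1.431, 0.381, 1.297, -0, 1.464, -0.215], TCP at [191.065, -515.727, 250.322] pointing down, gripper open.
Joint ranges: [-3.11, 3.11], [-0.89, 2.33], [0.22, 2.48], [-1.42, 4.56], [0.17, 2.85], [-2.88, 2.88]. Speed limits (rad/s): [2.39, 2.39, 3.14, 3.14, 3.14, 3.14].

### API

Orientations are given as [roll, pitch, yaw] about the fixed x, y, z axes, in that order (R = Rz(yaw) Ry(pitch) Rx(roll)).
In Python, from station import env gives the robot as it stands.
- The arm moves only by the tool drive_tool, never from a script. Its argument "rows" is a list of rows, each a list of 7 numbers: the shift along the tool's x, y, z in m, then the turn, a rotation vector about the tool's x, y, z in degrees, then the closure, from 0 (fully open) to 1 (shut). In form: [[tx, ty, tz, rx, ry, rz, jaw], ...]. A call has 1 to 20 rows; each row is the pose to reach, as a shift and turn from the pose commanded when the call began, along the tool's axes at that moment; what a row does not reach only later rows make up. A row lasts 1/8 s, in which the tool goes at most 62.5 mm and 10.7 degrees, less where a joint would pass 70% of its speed; a pose out of reach is approached as far as the arm can. A call with a gripper value outside its range is refused whole. The fingers move at their own pace and stop on an object; the grip force is fixed at half the most. Time passes only in rows, so rows that repeat a pose let the fingers close. It gives the time, the measured TCP pose, the force, the opening and the grip force at its end, in the units of the state.
- env.read_state(): the state, without advancing time (a new reading comes with each control period).
- env.read_camera(name): name is "scene" or "side" or "wrist"; returns a dict with "image" (420x560x3 uint8, red, green, blue), "z_map" (420x560 float32, mm along the optical axis (not along the pixel's ray), 0 where there is no reading), "intrinsics" (3x3 intrinsics, pixels), "world_to_cam" (4x4, takes a point from world to camera coordinates). Camera axes: x right, y down, z forward; pixel columns grow to the right and rows downward; lengths in mm; the calibration is good to about 2 mm. A picture is of the moment at which its call begins.
- env.finish_job(): hands the job in; it is judged then, once.
The state is a dict: "time": time; "q": joint angles; "dq": joint speeds; "tau": joint torques, N m; "eef_pos": TCP position; "eef_rot": TCP orientation; "wrist_force": force on the tool from outside, world axes, zero at the start; "moment": the same for the moment, N m; "finger_gap": finger opening in mm; "grasp_force": force on a finger pad.
Only numpy, scipy, OpenCV 4.12 (cv2) and the standard library are available. Lean on these libraries where they do the work, as an engineer would, in place of code of your own. Each camera call takes 0.05 s, during which the arm holds its last target. There are 200 camera calls.

## Working session

There is one attempt and no reset: what is moved stays moved. The work goes in short steps, Python scripts to look and compute and a tool call to move; the robot and the scene stay as the last step left them, time stands still between calls to the robot, and variables do not carry over. Pictures are saved under pics/ and viewed, at most 10 in all, crops included, and the job is handed in when it is done.

Besides the shell and the picture viewer there is one more tool, called after "Request:" as name(argument=value, ...) on one line, values as JSON. drive_tool: Moves the arm, as the interface text tells. Its arguments: {"type":"object","properties":{"rows":{"type":"array"}},"required":["rows"]}

```bash
mkdir -p pics; cat > h.py <<'E'
import numpy as np, cv2
from station import env
def cam(n):
    c=env.read_camera(n); return c
def pts(c):
    z=c["z_map"];K=c["intrinsics"];v,u=np.mgrid[:z.shape[0],:z.shape[1]]
    P=np.stack([(u-K[0,2])*z/K[0,0],(v-K[1,2])*z/K[1,1],z,np.ones_like(z)],-1)
    return (P@np.linalg.inv(c["world_to_cam"]).T)[...,:3]
def save(c,n): cv2.imwrite("pics/"+n,cv2.cvtColor(c["image"],cv2.COLOR_RGB2BGR))
E
python3 - <<'E'
from h import *
print(env.read_state())
for n in("scene","side"):
    c=cam(n);save(c,n+"0.png");P=pts(c)
    np.savez(n+"0.npz",P=P,im=c["image"])
    hsv=cv2.cvtColor(c["image"],cv2.COLOR_RGB2HSV)
    for nm,lo,hi in(("orange",5,18),("yellow",20,35),("green",40,80),("blue",95,125),("purple",126,165)):
        m=cv2.inRange(hsv,(lo,110,60),(hi,255,255))
        k,l,s,ce=cv2.connectedComponentsWithStats(m)
        for i in range(1,k):
            if s[i,4]>60:
                p=P[(l==i)&(c["z_map"]>0)]
                if len(p): print(n,nm,s[i],ce[i].round(),np.median(p,0).round(),np.percentile(p,3,axis=0).round(),np.percentile(p,97,axis=0).round())
E
```

```text
{'time': 0.0, 'q': array([-1.43127831e+00,  3.81193645e-01,  1.29823464e+00,  1.17327220e-05,
        1.46362754e+00, -2.15266736e-01]), 'dq': array([-5.21163790e-05, -6.45937126e-04, -1.32209644e-03, -1.53237099e-03,
       -1.09434532e-03,  3.88857374e-04]), 'tau': array([ 3.26969885e-04, -4.48464096e+01, -2.31278658e+01, -1.78209029e-04,
        4.69346938e-03, -6.35671142e-06]), 'eef_pos': array([ 191.04392533, -515.47381224,  249.72184235]), 'eef_rot': array([-3.14016574e+00, -3.23939864e-04,  3.54783261e-01]), 'wrist_force': array([-0.43146661,  0.10755536,  1.12963001]), 'moment': array([-0.01209187, -0.01796334, -0.01969781]), 'grasp_force': 0.0, 'finger_gap': 85.22157618653651}
scene orange [510   0  50  20 382] [540.   7.] [-786.   57.  128.] [-883.  -38.  102.] [-774.  112.  131.]
scene orange [266  16  16  11  78] [274.  21.] [-1125. -1428.  -323.] [-1180. -1482.  -352.] [-345. -824.   -1.]
scene orange [186  46  36  16 136] [207.  52.] [ 142. -701.   76.] [ 113. -757.   56.] [ 188. -674.   82.]
scene orange [180  64  51  18 223] [204.  73.] [ 208. -684.   11.] [  95. -75
[... 13013 characters left out ...]
22  12 120] [384. 179.] [ 496. -361.   66.] [ 471. -376.   63.] [ 524. -350.   69.]
side green [370 193  34  17 238] [389. 201.] [ 464. -348.    8.] [ 442. -390.    4.] [ 508. -328.   12.]
side blue [314 112   9  18  69] [318. 120.] [ 733. -386.  151.] [ 728. -399.  131.] [ 740. -372.  171.]
side blue [376 131  11  20 110] [381. 140.] [ 538. -398.  151.] [ 532. -540.   81.] [ 606. -383.  172.]
side blue [337 153  11  21  95] [342. 163.] [ 561. -242.  151.] [ 556. -254.  130.] [ 567. -228.  171.]
side blue [307 182  11  23 124] [312. 193.] [546. -89. 151.] [ 541. -104.  131.] [552. -76. 171.]
side purple [ 167  257   98   82 2437] [216. 291.] [620. 166.   5.] [496. 104.   2.] [690. 241.   8.]
```

View pics/scene0.png

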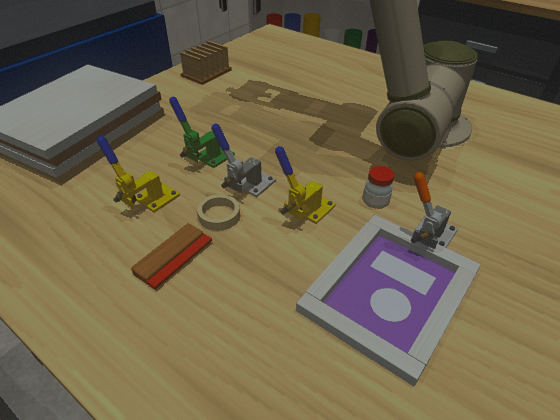

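```bash
python3 - <<'E'
import cv2,numpy as np
a=cv2.imread("pics/scene0.png")[130:300,330:500];cv2.imwrite("pics/crop.png",cv2.resize(a,None,fx=3.4,fy=3.4,interpolation=2))
P={n:np.load(n+"0.npz") for n in("scene","side")}
for n,(x0,y0,x1,y1) in(("scene",(405,165,436,210)),("side",(265,250,292,290))):
    d=P[n];im=d["im"][y0:y1,x0:x1];p=d["P"][y0:y1,x0:x1]
    h=cv2.cvtColor(np.ascontiguousarray(im),cv2.COLOR_RGB2HSV)
    m=(h[...,0]<19)&(h[...,1]>150)&(p[...,2]>90)&(p[...,2]<190)
    q=p[m]; 
    for lo in range(90,190,10):
        s=q[(q[:,2]>=lo)&(q[:,2]<lo+10)]
        if len(s)>3: print(n,lo,len(s),s.mean(0).round(1))
d=P["scene"];p=d["P"].reshape(-1,3)
# above-screen clamp material
s=p[(p[:,2]>60)&(p[:,2]<102)&(abs(p[:,0]-455)<70)&(abs(p[:,1]-180)<80)]
for lo in range(60,102,6):
    t=s[(s[:,2]>=lo)&(s[:,2]<lo+6)]
    if len(t):print("clamp",lo,len(t),t.mean(0).round(),t.min(0).round(),t.max(0).round())
# screen frame top
h=p[(p[:,2]>20)&(p[:,2]<30)&(p[:,0]>380)&(p[:,0]<800)&(p[:,1]>20)&(p[:,1]<350)]
r=cv2.minAreaRect(h[:,:2].astype(np.float32));print("screen",r,len(h))
E
```

```text
scene 120 22 [467.3 161.2 127.3]
scene 130 57 [466.8 159.3 135. ]
scene 140 60 [466.5 153.5 144.8]
scene 150 68 [466.7 147.3 155.2]
scene 160 67 [466.3 141.  165.5]
scene 170 30 [462.5 138.4 171.8]
side 120 12 [456.3 164.6 128.2]
side 130 44 [457.2 161.5 135.3]
side 140 47 [456.6 155.1 145. ]
side 150 50 [457.2 149.7 154.8]
side 160 57 [456.7 143.  164.9]
side 170 23 [458.7 138.5 171.8]
clamp 60 112 [441. 186.  64.] [391. 168.  60.] [487. 198.  66.]
clamp 66 117 [428. 185.  67.] [391. 170.  66.] [485. 197.  72.]
clamp 72 43 [479. 186.  75.] [473. 172.  72.] [487. 196.  78.]
clamp 78 36 [475. 186.  81.] [467. 172.  78.] [484. 197.  84.]
clamp 84 51 [473. 187.  87.] [451. 173.  84.] [480. 199.  90.]
clamp 90 60 [471. 188.  93.] [454. 172.  90.] [480. 198.  96.]
clamp 96 123 [464. 185.  99.] [446. 170.  96.] [476. 196. 102.]
screen ((555.2523193359375, 154.63607788085938), (346.7750549316406, 266.8711242675781), 0.2471330314874649) 7413
```

View pics/crop.png

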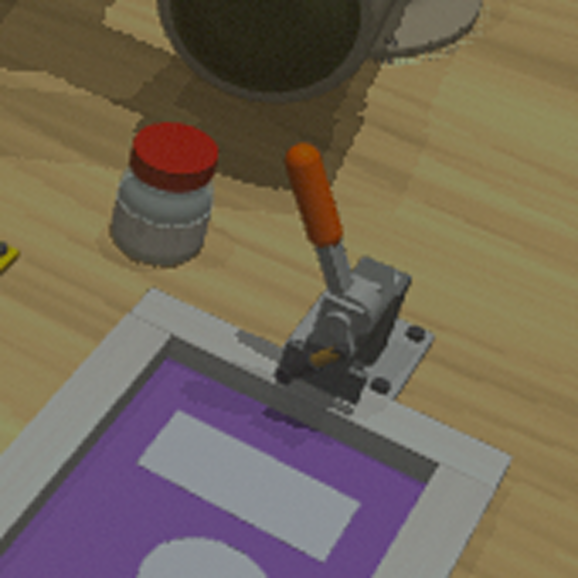

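The silver clamp with the orange grip, at px (422,187), is the target. The spare is the silver clamp with the blue grip at (220,136), because the yellow (106,149 and 284,160) and green (177,108) blue-gripped clamps are look-alikes. The crop confirms the orange grip leaning to -y over the screen's near edge, with a red-lidded jar at (380,187) that stays below my path. The pivot is at about (461,189,85) with yaw near 0.

I'll move above the -y side of the lever with the fingers shut.

Request:
drive_tool(rows=[[0.04, -0.042, 0, 0, 0, 2, 1], [0.08, -0.084, 0, 0, 0, 4, 1], [0.12, -0.126, 0, 0, 0, 6, 1], [0.16, -0.167, 0, 0, 0, 8, 1], [0.2, -0.209, 0, 0, 0, 10, 1], [0.24, -0.251, 0, 0, 0, 12, 1], [0.28, -0.293, 0, 0, 0, 14, 1], [0.32, -0.335, 0, 0, 0, 16, 1], [0.36, -0.377, 0, 0, 0, 18, 1], [0.4, -0.419, 0, 0, 0, 20.3, 1], [0.435, -0.456, 0, 0, 0, 20.3, 1], [0.47, -0.492, 0, 0, 0, 20.3, 1], [0.47, -0.492, 0, 0, 0, 20.3, 1], [0.47, -0.492, 0, 0, 0, 20.3, 1], [0.47, -0.492, 0, 0, 0, 20.3, 1]])

```text
time: 1.98
eef_pos: [460.6, 107.9, 250.3]
eef_rot: [3.141, 0.0, -0.001]
wrist_force: [0.5, 0.1, -0.1]
finger_gap: 0.5
grasp_force: 0.0
```

Request:
drive_tool(rows=[[0, 0.008, 0.03, 0, 0, 0, 1], [0, 0.013, 0.06, 0, 0, 0, 1], [0, 0.013, 0.08, 0, 0, 0, 1], [0, 0.013, 0.096, 0, 0, 0, 1], [0, 0.013, 0.096, 0, 0, 0, 1], [0, 0.013, 0.096, 0, 0, 0, 1]])

```text
time: 2.72
eef_pos: [461.2, 95.4, 155.1]
eef_rot: [3.142, -0.001, -0.0]
wrist_force: [-0.1, 0.3, -0.1]
finger_gap: -0.1
grasp_force: 0.0
```

```bash
python3 - <<'E'
from h import *
o=[]
for n,(x,y) in(("scene",(340,110)),("side",(200,170))):
    c=cam(n);o.append(cv2.resize(c["image"][y:y+150,x:x+130],None,fx=3,fy=3))
cv2.imwrite("pics/near.png",cv2.cvtColor(np.hstack(o),cv2.COLOR_RGB2BGR))
s=env.read_state();print(s["eef_pos"],s["wrist_force"])
E
```

```text
[461.17509743  95.68050106 155.11035004] [0.73921485 0.10405249 0.15716286]
```

View pics/near.png

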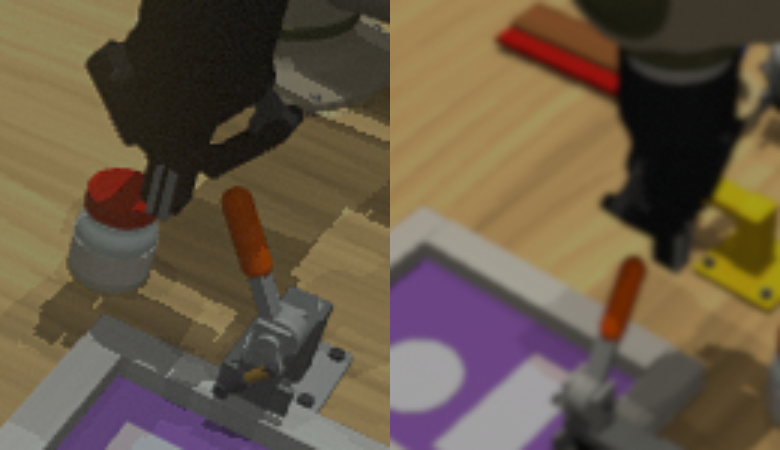

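The shut gripper's knuckles stick out along y and would meet the lever tip before the fingertips do. I'll raise the tool, turn it 90° so the slim finger sides do the pushing, then lower again.

Request:
drive_tool(rows=[[0, 0, -0.025, 0, 0, 0, 1], [0, 0, -0.05, 0, 0, -5, 1], [0, 0, -0.05, 0, 0, -15, 1], [0, 0, -0.05, 0, 0, -25, 1], [0, 0, -0.05, 0, 0, -35, 1], [0, 0, -0.05, 0, 0, -45, 1], [0, 0, -0.05, 0, 0, -55, 1], [0, 0, -0.05, 0, 0, -65, 1], [0, 0, -0.05, 0, 0, -75, 1], [0, 0, -0.05, 0, 0, -85, 1], [0, 0, -0.05, 0, 0, -90, 1], [0, 0, -0.03, 0, 0, -90, 1], [0, 0, -0.01, 0, 0, -90, 1], [0, 0, 0.001, 0, 0, -90, 1], [0, 0, 0.001, 0, 0, -90, 1], [0, 0, 0.001, 0, 0, -90, 1]])

```text
time: 4.82
eef_pos: [461.3, 95.9, 154.0]
eef_rot: [3.14, 0.0, 1.571]
wrist_force: [0.1, 0.1, -0.3]
finger_gap: 0.2
grasp_force: 0.0
```

Request:
drive_tool(rows=[[0.015, 0, 0, 0, 0, 0, 1], [0.025, 0, 0, 0, 0, 0, 1], [0.032, 0, 0, 0, 0, 0, 1], [0.039, 0, 0, 0, 0, 0, 1], [0.046, 0, 0, 0, 0, 0, 1], [0.053, 0, 0, 0, 0, 0, 1], [0.06, 0, 0, 0, 0, 0, 1], [0.067, 0, 0, 0, 0, 0, 1], [0.074, 0, 0, 0, 0, 0, 1], [0.081, 0, 0, 0, 0, 0, 1]])

```text
time: 6.08
eef_pos: [460.8, 177.5, 153.5]
eef_rot: [3.141, -0.0, 1.571]
wrist_force: [-0.1, -2.9, 1.9]
finger_gap: -0.3
grasp_force: 1.3
```

Request:
drive_tool(rows=[[0.007, 0, 0, 0, 0, 0, 1], [0.014, 0, 0, 0, 0, 0, 1], [0.021, 0, 0, 0, 0, 0, 1], [0.028, 0, 0, 0, 0, 0, 1], [0.032, 0, 0, 0, 0, 0, 1], [0.032, 0, 0, 0, 0, 0, 1]])

```text
time: 6.82
eef_pos: [460.8, 209.1, 153.3]
eef_rot: [-3.142, -0.0, 1.572]
wrist_force: [0.3, -0.3, -0.3]
finger_gap: 0.1
grasp_force: 0.0
```

```bash
python3 - <<'E'
from h import *
o=[]
for n,(x,y) in(("scene",(360,110)),("side",(180,190))):
    c=cam(n);o.append(cv2.resize(c["image"][y:y+150,x:x+130],None,fx=3,fy=3))
cv2.imwrite("pics/near2.png",cv2.cvtColor(np.hstack(o),cv2.COLOR_RGB2BGR))
s=env.read_state();print(s["eef_pos"],s["wrist_force"])
E
```

```text
[460.8102956  208.84714076 153.32194787] [-0.1983789  -0.08687346 -0.42075078]
```

View pics/near2.png

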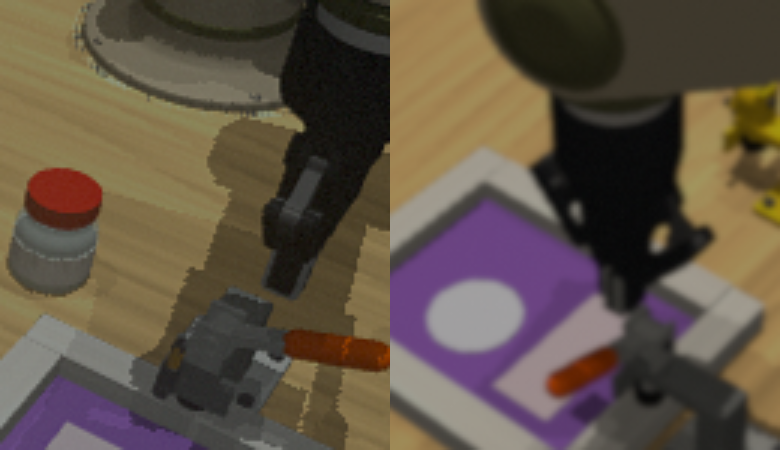

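The lever has snapped over to +y; the grip shows at crop (340,350) on the left and (585,370) on the right. I'll retract upward, then check the closed angle, the screen and the other clamps.

Request:
drive_tool(rows=[[0, 0, -0.03, 0, 0, 0, 1], [0, 0, -0.07, 0, 0, 0, 1], [0, 0, -0.11, 0, 0, 0, 1], [0, 0, -0.14, 0, 0, 0, 1], [0, 0, -0.14, 0, 0, 0, 1], [0, 0, -0.14, 0, 0, 0, 1]])

```text
time: 7.68
eef_pos: [460.5, 208.7, 292.3]
eef_rot: [-3.14, 0.0, 1.571]
wrist_force: [0.2, 0.5, -0.2]
finger_gap: -0.2
grasp_force: 0.0
```

```bash
python3 - <<'E'
from h import *
for n in("scene","side"):
    c=cam(n);P=pts(c)
    if n=="scene": save(c,"end.png")
    h=cv2.cvtColor(c["image"],cv2.COLOR_RGB2HSV)
    m=(h[...,0]<19)&(h[...,1]>150)&(P[...,2]>80)&(P[...,2]<185)&(abs(P[...,0]-460)<40)&(P[...,1]>130)&(P[...,1]<320)
    q=P[m];A=np.polyfit(q[:,1],q[:,2],1)
    print(n,"lever",len(q),q.min(0).round(),q.max(0).round(),"deg from upright",90-np.degrees(np.arctan(A[0])))
    for tag,im,p in(("before",np.load(n+"0.npz")["im"],np.load(n+"0.npz")["P"]),("after",c["image"],P)):
        hh=cv2.cvtColor(im,cv2.COLOR_RGB2HSV)
        u=cv2.inRange(hh,(126,80,50),(165,255,255));v=p[(u>0)&(p[...,2]<15)&(p[...,2]>-5)&(p[...,0]>600)&(p[...,0]<850)&(p[...,1]>0)]
        print(tag,len(v),np.percentile(v,[1,99],axis=0).round(1)[:,:2].tolist())
    u=cv2.inRange(h,(95,110,60),(125,255,255));k,l,s,ce=cv2.connectedComponentsWithStats(u)
    print([ce[i].round().tolist() for i in range(1,k) if s[i,4]>60])
E
```

```text
scene lever 352 [453. 221.  98.] [472. 277. 127.] deg from upright 72.8993872180628
before 2935 [[601.0, 99.9], [683.8, 255.6]]
after 2930 [[601.6, 100.0], [683.8, 255.6]]
[[79.0, 43.0], [177.0, 108.0], [220.0, 136.0], [106.0, 149.0], [284.0, 159.0]]
side lever 181 [449. 224. 103.] [464. 277. 126.] deg from upright 73.57328881099731
before 1556 [[601.6, 99.4], [695.7, 244.1]]
after 1557 [[601.1, 98.7], [695.6, 244.4]]
[[379.0, 144.0], [342.0, 163.0], [312.0, 193.0]]
```

View pics/end.png

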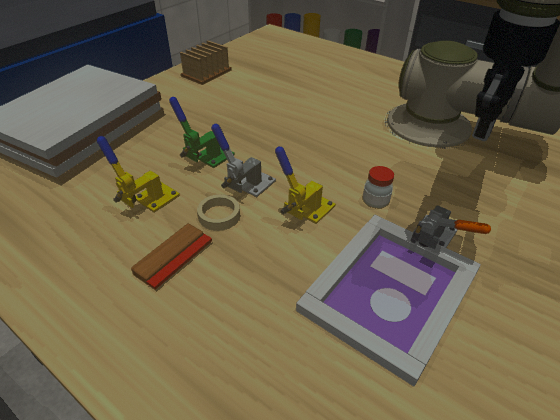

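The orange lever is closed at about 70° (grip at px (473,227)). The screen hasn't moved, the blue clamp at (220,136) is still open, and the arm is clear.

```bash
python3 -c "
from station import env
print(env.finish_job())"
```

```text
the job is handed in; nothing more can be done
None
```

The orange clamp is snapped fully closed, the screen is where it was and the blue spare clamp is still open; I handed the job in at about 8 s of the 29 s limit.

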